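# Hold the test dial under the junction-box guard

### The job

Lift the loose guard plate off the pins of the load-cell junction box and set it down gently, grip upwards, in the middle of the rubber mat. Then turn the box's spring-return test dial clockwise past its first two clicks to the third, which is as far as it goes, and finish while still holding it there with the gripper: do not let go, for the dial springs back. Leave the load cell, the brass weight and the roll of black tape where they are.

Things in the scene. Friction and masses are not known exactly. Their poses are not given: they have to be found in the camera images.
- box: load-cell junction box, fixed: grey housing 124 x 172 x 50 mm (x, y, z), aluminium deck on top, two cable glands on its +x side. Origin: centre of underside. Four standoffs (15 mm thick, 48 mm high) on the deck at x +-40, y +-70 mm; those at (+40, +70) and (-40, -70) carry an 8 mm pin 12 mm higher (top 110 mm above the bench). The dial is mid-deck, under the guard plate
- cover_grip (a point): point in the grip rib of the guard plate. The rib is solid and upright in the plate's middle: 14 mm thick (x), 64 mm long (y), 30 mm high above the plate. The point is 22 mm above the plate's underside (18 above its upper face, 12 below the rib's top); axes as the plate's, z up
- cover: loose guard plate, grey plastic, 100 x 164 x 4 mm (x, y, z), about 0.18 kg. Origin: centre of its underside, z up. It rests on the four standoffs, underside 98 mm above the bench, two 10 mm holes over the pins: lift it straight up more than 12 mm before moving it sideways
- mat: flat black rubber mat 150 x 200 x 3 mm (x, y, z), fixed on the bench; origin: centre of its underside, so its upper face is 3 mm above the bench
- dial_grip (a point): bar grip of the black dial: upright bar 14 mm thick (x), 50 mm long (y), top 40 mm above the deck (90 mm above the bench), on a disc of 54 mm diameter, 8 mm high. The point is on the dial's axis, 26 mm above the deck (76 mm above the bench); axes turn with the dial, y along the bar to the end with the white pointer line, z up
- dial (a joint): dial angle in rad, 0 at rest, growing clockwise from above. At 0 the pointer is 0.6 rad counter-clockwise of the box's +y. Black marks on the deck: rest, then clicks at 0.37, 0.83 and 1.20 (third); end stop at 1.25. A spring of 0.1 (at rest) to 0.25 N m (third) returns it from everywhere; the clicks add up to about 0.05 N m and do not hold it
- load_cell: bystander: aluminium block 25 x 62 x 63 mm (load cell) behind the middle of the work; origin under its centre
- weight: bystander: pale brass weight with a knob on top, 39 mm diameter, 60 mm high; origin under its centre
- black_tape: bystander: roll of black tape, 62 mm diameter, 19 mm high, nearest the robot; origin under its centre

How it is judged (in metres and radians):
On the way, in this order (a step that is already met when the one before it is completed fails the run):
1. the guard plate is lifted clear of the pins in the gripper (height (world z) of cover above 0.112 m and contact force between the fingers and cover above 1 N), for 0.1 s.
2. the guard plate lies flat on the mat, grip upwards, let go (x of cover_grip in the frame of mat between -0.05 and 0.05 m and y of cover_grip in the frame of mat between -0.05 and 0.05 m and height (world z) of cover_grip below 0.031 m and angle between cover_grip's own z axis and vertical below 0.08 rad and contact force between the fingers and cover below 0.1 N), for 0.2 s.
3. the dial is held at its third click (value of joint dial above 1.08 rad and contact force between the fingers and dial above 1 N), for 0.3 s.
At the end, for the whole second after the job is handed in: Dial at rest at its third click (above 1.08 rad), fingers on it with over 1 N; guard plate flat on the mat, grip upwards (tilt under 0.08 rad), centre within 50 mm of the mat's along each of its axes, not touched by the fingers; no bystander moved over 30 mm (all of step 2 and all of step 3 and velocity of joint dial between -0.2 and 0.2 rad/s and not (distance of any of load_cell, weight, black_tape from where it was at the start of the episode above 0.03 m)); the arm keeps its last pose, push and grip.
It fails at once if the guard plate is dropped (moves faster than 0.8 m/s out of the fingers) (linear speed of cover above 0.8 m/s and contact force between the fingers and cover below 0.1 N).
It fails at once if load cell, brass weight or black tape moved by more than 30 mm (distance of any of load_cell, weight, black_tape from where it was at the start of the episode above 0.03 m).
It also fails if it takes over 54 s, if anything falls off the work surface, if the arm or the gripper's body presses on something with over 40 N, if the wrist force passes 120 N, or if a joint passes its speed limit or range.

### The arm

A 6-joint arm with a two-finger parallel gripper is mounted at the origin on a cart in front of the work surface, level with it; the furniture and walls round the work are solid. World frame = base frame: x ahead of the robot, y to its left, z up, the work surface at z = 0. Lengths are in m, angles in degrees, forces in N, time in s.
With the tool pointing down it reaches from about 0.35 to 0.875 m from the base axis. Payload 4.2 kg.
Tool frame: the origin (TCP) lies between the finger pads; the fingertips stand 8 mm ahead of it and the grasp point (between the pads) lies 11 mm behind it; z points along the fingers, y is the line along which they close (so a half turn about z gives the same grasp; the last joint's range is limited). The gripper opens to 87 mm and grips with 3 to 60 N. Pads are 19 mm wide; open, the fingers measure 117 mm over their backs; the gripper's body (75 mm by 190 mm) begins 51 mm behind the grasp point.
Start: joints at [-53.193, 22.042, 0.453, 0, -68.411, -14.817], TCP at [0.234, -0.58, 0.199] pointing down, gripper open.
Joint ranges: [-179.83, 179.83], [-69.29, 118.12], [-61.27, 80.66], [-181.25, 117.63], [-171.15, -9.14], [-177.46, 177.46]. Speed limits (degrees/s): [159.86, 159.86, 180, 180, 180, 180].

### API

Orientations are given as a 3x3 rotation matrix whose columns are the frame's x, y, z axes.
In Python, from station import sense, capture, camera_model, finish_job, find_in gives the robot as it stands. The module is installed in compiled form; this text tells all that it offers.
- The arm moves only by the tool arm_command, never from a script. Its argument "motion" is a list of rows, each a list of 7 numbers: the finger opening in mm, from 0 to 87, then the shift along the tool's x, y, z in mm, then the turn, a rotation vector about the tool's x, y, z in rad. In form: [[jaw, dx, dy, dz, rx, ry, rz], ...]. A call has 1 to 8 rows; each row shifts and turns the commanded pose from where the row before left it, along the tool's axes as they then stand; what a row does not reach is not made up. A row lasts 1/10 s, in which the tool goes at most 50 mm and 8.59 degrees, less where a joint would pass 70% of its speed; a pose out of reach is approached as far as the arm can. A call with a gripper value outside its range is refused whole. The fingers move at their own pace and stop on an object; the grip force is fixed at half the most. Time passes only in rows, so rows that do not move let the fingers close. It gives the time, the measured TCP pose, the force, the opening and the grip force at its end, in the units of the state.
- sense(): the state, without advancing time (a new reading comes with each control period).
- capture(name): name is "scene" or "top" or "wrist"; returns the picture (384x512x3 uint8, red, green, blue); there is no depth.
- camera_model(name): a dict with "fx", "fy", "cx", "cy" (pixels), "R" (3x3) and "t" (3): a world point X has camera coordinates R X + t. Camera axes: x right, y down, z forward; pixel columns grow to the right and rows downward; lengths in m; the calibration is good to about 2 mm. A picture is of the moment at which its call begins: read the wrist's pose just before it. camera_model takes no time and is no camera call; for the wrist camera it gives the pose at the moment of the call.
- finish_job(): hands the job in; it is judged then, once.
Trained networks look in the newest picture that a camera, given by its name, has taken for a name from the list of things; names that differ only in an ending like _2 or _b are one class to them, and where a whole thing is asked for, a point or a joint stands for the part that bears it (a point fixed in the world has none). Each returns a list of dicts, best first, with "p" (0 to 1); they miss things now and then, are a little off and sometimes report something else, mostly with a low value. They report only what shows in the picture. A call takes as long as a camera call.
- find_in(target, camera): "location" ([row, column] in pixels, amid what is visible of it).
The state is a dict: "time_s": time; "joints": joint angles; "joint_velocities": joint speeds; "effort": joint torques, N m; "tcp_pos": TCP position; "ee_rot": TCP orientation; "wrist_force": force on the tool from outside, world axes, zero at the start; "moment": the same for the moment, N m; "gripper_width": opening from 0.0 (shut) to 1.0 (fully open); "gripper_force": force on a finger pad.
Only numpy, scipy, OpenCV 4.12 (cv2) and the standard library are available. Lean on these libraries where they do the work, as an engineer would, in place of code of your own. Each camera call takes 0.05 s, during which the arm holds its last target. There are 200 camera calls.

## Working session

There is one attempt and no reset: what is moved stays moved. The work goes in short steps, Python scripts to look and compute and a tool call to move; the robot and the scene stay as the last step left them, time stands still between calls to the robot, and variables do not carry over. Pictures are saved under pics/ and viewed, at most 10 in all, crops included, and the job is handed in when it is done.

Besides the shell and the picture viewer there is one more tool, called after "Request:" as name([rows], argument=value, ...), one row to a line, values as JSON. arm_command: Moves the arm, as the interface text tells. Its arguments: {"type":"object","properties":{"motion":{"type":"array"}},"required":["motion"]}

```bash
mkdir -p pics; cat > h.py <<'E'
import numpy as np, cv2
from station import *
def save(n,f):
    im=capture(n); cv2.imwrite('pics/'+f,im[:,:,::-1]); return im
def ray(n,rc):
    m=camera_model(n); R=np.array(m['R']);t=np.array(m['t'])
    d=R.T@np.array([(rc[1]-m['cx'])/m['fx'],(rc[0]-m['cy'])/m['fy'],1.]); return -R.T@t,d/np.linalg.norm(d)
def onz(n,rc,z):
    c,d=ray(n,rc); return c+d*(z-c[2])/d[2]
def tri(rs):
    A=0;b=0
    for c,d in rs:
        P=np.eye(3)-np.outer(d,d);A=A+P;b=b+P@c
    return np.linalg.solve(A,b)
E
python3 - <<'E'
from h import *
a=save('scene','s0.png');b=save('top','t0.png')
cv2.imwrite('pics/st.png',np.hstack([a,b])[:,:,::-1][:, :])
for n in ['cover_grip','cover','mat','box','load_cell','weight','black_tape']:
    for c in ['scene','top']:
        r=find_in(n,c)
        print(n,c,[(np.round(x['location']),round(x['p'],2),np.round(onz(c,x['location'],0.0),3)) for x in r[:2]])
    
s=sense();print(s['time_s'],np.round(s['ee_rot'],3),s['tcp_pos'])
for c in ['scene','top']: print({k:np.round(v,3).tolist() for k,v in camera_model(c).items()})
E
```

```text
cover_grip scene [(array([186., 179.]), 0.73, array([ 0.687,  0.303, -0.   ]))]
cover_grip top [(array([202., 182.]), 0.8, array([0.557, 0.186, 0.   ])), (array([226., 338.]), 0.24, array([ 0.506, -0.202,  0.   ]))]
cover scene [(array([184., 181.]), 0.65, array([0.7  , 0.306, 0.   ]))]
cover top [(array([202., 178.]), 0.65, array([0.557, 0.194, 0.   ]))]
mat scene [(array([306., 347.]), 0.69, array([ 0.491, -0.213,  0.   ]))]
mat top [(array([228., 340.]), 0.97, array([ 0.5  , -0.208,  0.   ]))]
box scene [(array([220., 178.]), 0.73, array([0.561, 0.197, 0.   ]))]
box top [(array([226., 188.]), 0.74, array([0.498, 0.168, 0.   ]))]
load_cell scene [(array([206., 291.]), 0.61, array([0.744, 0.021, 0.   ]))]
load_cell top [(array([153., 258.]), 0.82, array([ 0.685, -0.003,  0.   ]))]
weight scene [(array([202., 262.]), 0.78, array([0.723, 0.085, 0.   ]))]
weight top [(array([147., 228.]), 0.78, array([0.701, 0.075, 0.   ]))]
black_tape scene [(array([277., 225.]), 0.76, array([ 0.451, -0.001,  0.   ]))]
black_tape top [(array([242., 254.]), 0.79, array([0.462, 0.003, 0.   ]))]
0.8 [[-0.927 -0.374  0.   ]
 [-0.374  0.927 -0.   ]
 [-0.    -0.    -1.   ]] [ 0.23403209 -0.579503    0.19869728]
{'fx': 455.215, 'fy': 455.215, 'cx': 255.626, 'cy': 193.343, 'R': [[0.523, -0.852, -0.001], [-0.388, -0.237, -0.891], [0.759, 0.466, -0.455]], 't': [-0.291, 0.321, 0.457]}
{'fx': 436.049, 'fy': 436.049, 'cx': 253.879, 'cy': 187.455, 'R': [[0.02, -1.0, 0.011], [-0.982, -0.022, -0.185], [0.186, -0.007, -0.983]], 't': [-0.005, 0.587, 0.982]}
```

```bash
python3 - <<'E'
import cv2
a=cv2.imread('pics/t0.png')[80:330,60:460]
cv2.imwrite('pics/t0z.png',cv2.resize(a,(800,500)))
E
```

```text
(no output)
```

View pics/t0z.png

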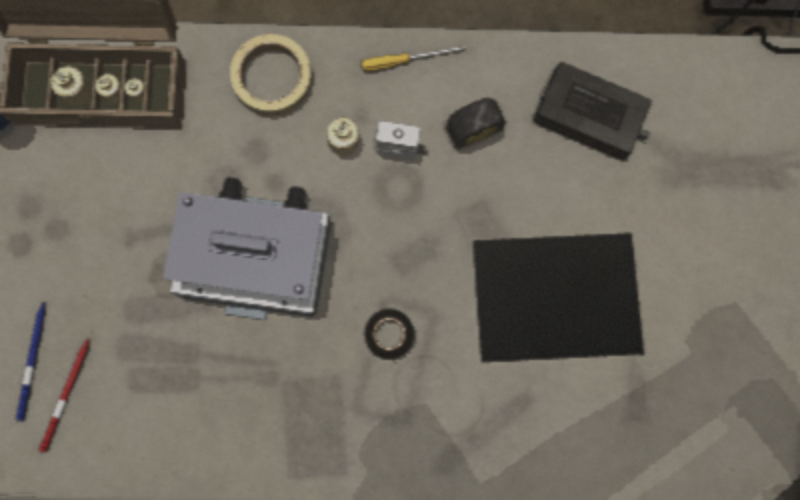

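View pics/s0.png

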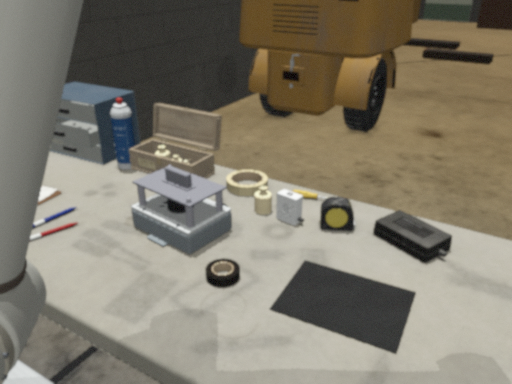

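The views agree. In the zoomed top view, the pins are at (187,201) and (298,289), the rib is at about (240,243), and the mat corners are at (474,241), (631,234), (643,354) and (482,361). The box stands left of centre, with the tape, weight and load cell to its right.

```bash
python3 - <<'E'
from h import *
f=lambda u,v:(80+v/2,60+u/2)
print('grip tri',tri([ray('scene',(184,179)),ray('top',(202,181))]), 'mat tri',tri([ray('scene',(306,347)),ray('top',(228,340))]))
p=onz('top',f(187,201),.11);q=onz('top',f(298,289),.11)
d=p-q;yaw=np.arctan2(d[1],d[0])-np.arctan2(140,80)
print('pins',p,q,np.linalg.norm(d),'mid',(p+q)/2,'yaw',np.degrees(yaw))
m=[onz('top',f(*c),.003) for c in [(474,241),(631,234),(643,354),(482,361)]]
e=(m[0]-m[1])+(m[3]-m[2])
print('mat',np.mean(m,0),'yaw',np.degrees(np.arctan2(-e[0],e[1])), [np.linalg.norm(m[i]-m[i-1]) for i in range(4)])
a,b=onz('top',f(212,238),.128),onz('top',f(270,248),.128);print('rib',a,b,(a+b)/2,np.degrees(np.arctan2(-(a-b)[0],(a-b)[1])))
E
```

```text
grip tri [0.5417835  0.17051399 0.10013607] mat tri [ 0.50058394 -0.20911656 -0.0079186 ]
pins [0.58717324 0.2339428  0.11      ] [0.49068678 0.10533494 0.11      ] 0.16077817122241753 mid [0.53893001 0.16963887 0.11      ] yaw -7.133729860725716
mat [ 0.49860965 -0.20396993  0.003     ] yaw 3.7144763177698144 [np.float64(0.14741857591071775), np.float64(0.1965929872506597), np.float64(0.1481517818933735), np.float64(0.19652109258532557)]
rib [0.54283896 0.1999421  0.128     ] [0.53314661 0.13599536 0.128     ] [0.53799278 0.16796873 0.128     ] -8.61867715202791
```

```bash
cat >> h.py <<'E'
from scipy.spatial.transform import Rotation as Ro
def plan(p,yaw,n,jaw):
    "straight rows to p with tool down, tool-y heading yaw (deg)"
    s=sense();P=np.array(s['tcp_pos']);R=np.array(s['ee_rot'])
    c,q=np.cos(np.radians(yaw)),np.sin(np.radians(yaw))
    T=np.array([[q,c,0],[-c,q,0],[0,0,-1.]])
    rv=Ro.from_matrix(R.T@T).as_rotvec()
    D=np.array(p)-P
    print('err',np.round(D*1000,1),'rv',np.round(rv,3),'joints',np.round(s['joints'],1),s['time_s'])
    rows=[]
    for i in range(n):
        Ri=R@Ro.from_rotvec(rv*i/n).as_matrix()
        rows.append([jaw]+[float(x) for x in np.round(Ri.T@D*1000/n,1)]+[float(x) for x in np.round(rv/n,4)])
    for i in range(0,n,8): print(rows[i:i+8])
E
python3 - <<'E'
from h import *
plan([.539,.169,.24],172.5,20,87)
E
```

```text
Traceback (most recent call last):
  File "h.py", line 21, in plan
    rv=Ro.from_matrix(R.T@T).as_rotvec()
       ~~~~~~~~~~~~~~^^^^^^^
  File "scipy/spatial/transform/_rotation.pyx", line 1143, in scipy.spatial.transform._rotation.Rotation.from_matrix
ValueError: Non-positive determinant (left-handed or null coordinate frame) in rotation matrix 0: [[-4.92274666e-01  8.70439919e-01  1.69087577e-05]
 [ 8.70439918e-01  4.92274664e-01  5.79327969e-05]
 [-4.21032660e-05 -4.32369060e-05  9.99999998e-01]].
```

```bash
sed -i 's/\[\[q,c,0\],\[-c,q,0\]/[[-q,c,0],[c,q,0]/' h.py; python3 - <<'E'
from h import *
plan([.539,.169,.24],172.5,20,87)
E
```

```text
err [305.  748.5  41.3] rv [-0.    -0.    -1.056] joints [-53.2  22.    0.5  -0.  -68.4 -14.8] 0.8
[[87, -28.2, 29.0, -2.1, -0.0, -0.0, -0.0528], [87, -29.6, 27.5, -2.1, -0.0, -0.0, -0.0528], [87, -31.1, 25.9, -2.1, -0.0, -0.0, -0.0528], [87, -32.4, 24.2, -2.1, -0.0, -0.0, -0.0528], [87, -33.6, 22.4, -2.1, -0.0, -0.0, -0.0528], [87, -34.7, 20.6, -2.1, -0.0, -0.0, -0.0528], [87, -35.8, 18.8, -2.1, -0.0, -0.0, -0.0528], [87, -36.7, 16.9, -2.1, -0.0, -0.0, -0.0528]]
[[87, -37.6, 14.9, -2.1, -0.0, -0.0, -0.0528], [87, -38.3, 12.9, -2.1, -0.0, -0.0, -0.0528], [87, -38.9, 10.9, -2.1, -0.0, -0.0, -0.0528], [87, -39.4, 8.8, -2.1, -0.0, -0.0, -0.0528], [87, -39.9, 6.7, -2.1, -0.0, -0.0, -0.0528], [87, -40.2, 4.6, -2.1, -0.0, -0.0, -0.0528], [87, -40.3, 2.5, -2.1, -0.0, -0.0, -0.0528], [87, -40.4, 0.3, -2.1, -0.0, -0.0, -0.0528]]
[[87, -40.4, -1.8, -2.1, -0.0, -0.0, -0.0528], [87, -40.2, -3.9, -2.1, -0.0, -0.0, -0.0528], [87, -40.0, -6.1, -2.1, -0.0, -0.0, -0.0528], [87, -39.6, -8.2, -2.1, -0.0, -0.0, -0.0528]]
```

Request:
arm_command([
  [87,-28,29,-5,0,0,-0.053],
  [87,-30,27,-5,0,0,-0.053],
  [87,-31,26,-5,0,0,-0.053],
  [87,-32,24,-5,0,0,-0.053],
  [87,-34,22,-5,0,0,-0.053],
  [87,-35,21,-5,0,0,-0.053],
  [87,-36,19,-5,0,0,-0.053],
  [87,-37,17,-5,0,0,-0.053],
])

```text
time_s: 1.6
tcp_pos: [0.3569, -0.2782, 0.2392]
ee_rot: [[-0.69, -0.724, 0.001], [-0.724, 0.69, -0.0], [-0.0, -0.001, -1.0]]
wrist_force: [1.6, -1.2, -0.3]
gripper_width: 0.999
gripper_force: 0.0
```

Request:
arm_command([
  [87,-38,15,0,0,0,-0.053],
  [87,-38,13,0,0,0,-0.053],
  [87,-39,11,0,0,0,-0.053],
  [87,-39,9,0,0,0,-0.053],
  [87,-40,7,0,0,0,-0.053],
  [87,-40,5,0,0,0,-0.053],
  [87,-40,2,0,0,0,-0.053],
  [87,-40,0,0,0,0,-0.053],
])

```text
time_s: 2.4
tcp_pos: [0.4775, 0.0212, 0.2391]
ee_rot: [[-0.33, -0.944, 0.001], [-0.944, 0.33, 0.0], [-0.001, -0.001, -1.0]]
wrist_force: [1.1, -0.0, 1.0]
gripper_width: 1.001
gripper_force: 0.0
```

```bash
python3 - <<'E'
from h import *
plan([.539,.169,.23],172.5,4,87)
save('wrist','w1.png')
for n in ['cover_grip','cover','box']:
  for x in find_in(n,'wrist')[:2]: print(n,x['p'],x['location'],onz('wrist',x['location'],.116))
m=camera_model('wrist');print(-np.array(m['R']).T@m['t'],np.round(m['R'],2),m['fx'])
E
```

```text
err [ 61.5 147.8  -9.1] rv [-0.001  0.001 -0.205] joints [ 22.1   5.8 -15.5   0.  -68.6 -41.3] 2.4
[[87, -40.0, -2.3, 2.3, -0.0002, 0.0001, -0.0513], [87, -39.8, -4.4, 2.3, -0.0002, 0.0001, -0.0513], [87, -39.5, -6.4, 2.3, -0.0002, 0.0001, -0.0513], [87, -39.1, -8.4, 2.3, -0.0002, 0.0001, -0.0513]]
cover_grip 0.8 [276.1, 233.6] [0.54049079 0.13497243 0.116     ]
cover 0.96 [271.9, 234.4] [0.53630551 0.12762534 0.116     ]
box 0.89 [226.7, 240.3] [0.5071741 0.0695944 0.116    ]
[ 0.45516103 -0.04334154  0.42410333] [[-0.94  0.33  0.  ]
 [ 0.32  0.91  0.25]
 [ 0.08  0.24 -0.97]] 264.35640227609815
```

View pics/w1.png

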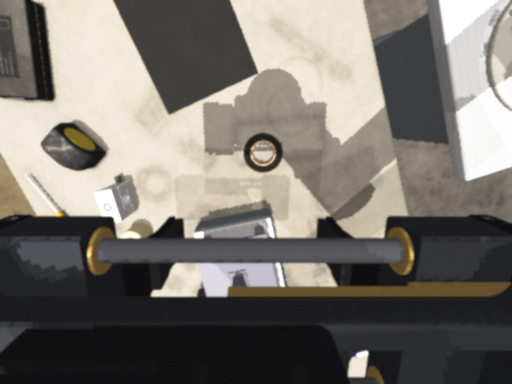

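The wrist view is mostly blocked by the gripper: the box shows only at about (235,250) and the tape at (263,152). The opening leaves ±36 mm around the rib, so the top-view estimate is good enough for the grasp.

Request:
arm_command([
  [87,-40,-2,6,0,0,-0.051],
  [87,-40,-4,6,0,0,-0.051],
  [87,-40,-6,6,0,0,-0.051],
  [87,-39,-8,6,0,0,-0.051],
  [87,0,0,15,0,0,0],
  [87,0,0,0,0,0,0],
])

```text
time_s: 3.2
tcp_pos: [0.5365, 0.1671, 0.1973]
ee_rot: [[-0.136, -0.991, -0.005], [-0.991, 0.136, -0.002], [0.003, 0.005, -1.0]]
wrist_force: [-1.1, 0.0, -0.7]
gripper_width: 0.999
gripper_force: 0.0
```

```bash
python3 - <<'E'
from h import *
plan([.539,.169,.115],172.5,5,87)
im=save('top','t2.png')
z=cv2.resize(im[130:280,110:260],(600,600))
im2=save('scene','s2.png')
z2=cv2.resize(im2[120:270,100:250],(600,600))
cv2.imwrite('pics/z2.png',cv2.resize(np.hstack([z,z2]),(800,400))[:,:,::-1])
E
```

```text
err [  2.5   1.9 -82.3] rv [ 0.005 -0.003 -0.005] joints [ 33.8  16.1  -8.4  -0.1 -65.7 -41.6] 3.2
[[87, -0.5, -0.5, 16.5, 0.0009, -0.0006, -0.001], [87, -0.5, -0.5, 16.5, 0.0009, -0.0006, -0.001], [87, -0.5, -0.5, 16.5, 0.0009, -0.0006, -0.001], [87, -0.5, -0.5, 16.5, 0.0009, -0.0006, -0.001], [87, -0.4, -0.5, 16.5, 0.0009, -0.0006, -0.001]]
```

View pics/z2.png

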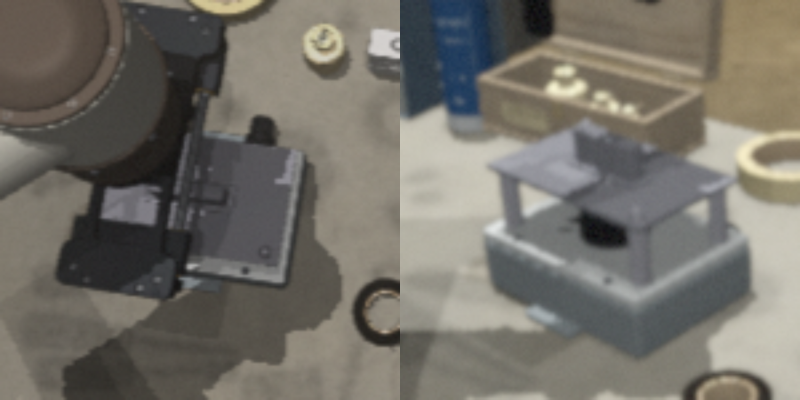

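```bash
python3 - <<'E'
from h import *
for c in ['scene','top']:
  m=camera_model(c)
  for X in [(.5365,.1671,.189),(.5365-.045,.1671+.006,.189),(.5365+.045,.1671-.006,.189),(.539,.169,.132),(.539,.169,.102)]:
    v=np.array(m['R'])@X+m['t'];print(c,X,np.round([m['fy']*v[1]/v[2]+m['cy'],m['fx']*v[0]/v[2]+m['cx']],1))
E
```

```text
scene (0.5365, 0.1671, 0.189) [143.  174.4]
scene (0.4915, 0.1731, 0.189) [149.9 155.5]
scene (0.5815, 0.1611, 0.189) [136.5 191.9]
scene (0.539, 0.169, 0.132) [170.  176.9]
scene (0.539, 0.169, 0.102) [183.9 178.1]
top (0.5365, 0.1671, 0.189) [197.7 176.3]
top (0.4915, 0.1731, 0.189) [219.4 172.2]
top (0.5815, 0.1611, 0.189) [176.3 180.3]
top (0.539, 0.169, 0.132) [200.7 179.8]
top (0.539, 0.169, 0.102) [202.8 181.8]
```

```bash
python3 - <<'E'
import cv2
a=cv2.imread('pics/s2.png')[40:240,70:320]
cv2.imwrite('pics/s2z.png',cv2.resize(a,(750,600)))
E
```

```text
(no output)
```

View pics/s2z.png

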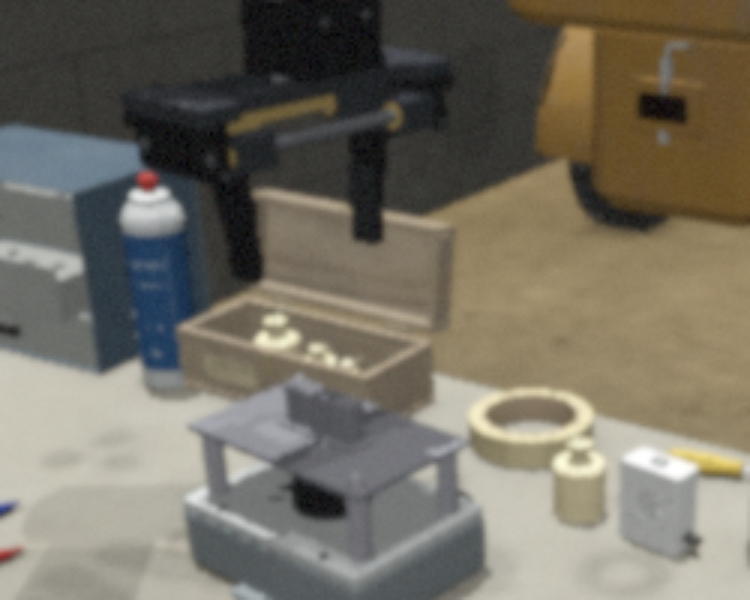

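The scene view puts the fingertips at (245,275) and (368,240) in the zoom, about 17 px higher than predicted. The rib is where I expected it, at (325,405). I'll go down part way and look again.

Request:
arm_command([
  [87,-1,-1,15,0.001,0,-0.001],
  [87,-1,-1,15,0.001,0,-0.001],
  [87,0,-0.5,15,0.001,0,-0.001],
  [87,0,0,5,0,0,0],
  [87,0,0,0,0,0,0],
  [87,0,0,0,0,0,0],
])

```text
time_s: 3.9
tcp_pos: [0.5413, 0.1694, 0.151]
ee_rot: [[-0.132, -0.991, 0.005], [-0.991, 0.132, 0.0], [-0.001, -0.005, -1.0]]
wrist_force: [-0.3, 0.4, 0.8]
gripper_width: 1.0
gripper_force: 0.0
```

```bash
python3 - <<'E'
from h import *
plan([.539,.169,.115],172.5,3,87)
P=np.array(sense()['tcp_pos'])
m=camera_model('scene')
for o in [(-.045,.006,-.008),(.045,-.006,-.008)]:
    v=np.array(m['R'])@(P+o)+m['t'];print(m['fy']*v[1]/v[2]+m['cy'],m['fx']*v[0]/v[2]+m['cx'])
a=save('scene','s3.png')[90:210,100:250]
b=save('wrist','w3.png')
cv2.imwrite('pics/s3z.png',np.hstack([cv2.resize(a,(480,384),interpolation=2),cv2.resize(b,(320,240),interpolation=3) if 0 else cv2.resize(b[100:384,:],(320,384))])[:,:,::-1])
E
```

```text
err [ -2.3  -0.4 -36. ] rv [-0.005  0.001 -0.002] joints [ 33.8  18.5 -12.2   0.2 -59.1 -41.5] 3.9
[[87, 0.2, 0.8, 12.0, -0.0016, 0.0003, -0.0005], [87, 0.2, 0.8, 12.0, -0.0016, 0.0003, -0.0005], [87, 0.2, 0.7, 12.0, -0.0016, 0.0003, -0.0005]]
171.87867324199644 158.79308001947086
157.35624459767746 194.00961229595578
```

View pics/s3z.png

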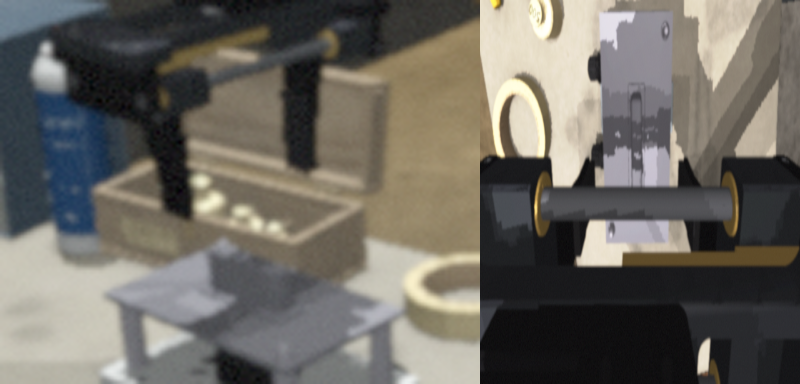

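The tips at zoom (178,215) and (300,168) are still about 15 px above prediction. The wrist view shows the plate with its rib at (635,120) and pin holes at (665,30) and (612,230). I'll check these against the calibration.

```bash
python3 - <<'E'
from h import *
f=lambda u,v:(100+v*284/384,(u-480)*1.6)
s=sense();P=np.array(s['tcp_pos']);R=np.array(s['ee_rot'])
print('pins',onz('wrist',f(665,30),.11),onz('wrist',f(612,230),.11))
print('rib ends top',onz('wrist',f(635,87),.132))
m=camera_model('wrist')
C=-np.array(m['R']).T@m['t'];print('cam in tool',R.T@(C-P))
def pr(X):
    v=np.array(m['R'])@X+m['t'];return np.round([m['fy']*v[1]/v[2]+m['cy'],m['fx']*v[0]/v[2]+m['cx']])
for o in [(0,.045,.008),(0,-.045,.008),(0,.05,-.03),(0,-.05,-.03)]: print(pr(P+R@o))
for n in ['cover_grip','cover']: print([(n,x['p'],x['location'],onz('wrist',x['location'],.125)) for x in find_in(n,'wrist')[:1]])
# tape bench check in first wrist pic and tips triangulation is scene only
b=cv2.imread('pics/w3.png');cv2.imwrite('pics/w3z.png',cv2.resize(b[90:300,120:420],(800,560)))
E
```

```text
pins [0.49504574 0.10659843 0.11      ] [0.58768083 0.23265914 0.11      ]
rib ends top [0.53837055 0.13290167 0.132     ]
cam in tool [ 0.06733416 -0.00047307 -0.18560197]
[214. 309.]
[214. 192.]
[234. 329.]
[234. 172.]
[('cover_grip', 0.6, [175.4, 250.3], array([0.53781721, 0.14315091, 0.125     ]))]
[('cover', 0.74, [178.6, 249.0], array([0.53907886, 0.14561505, 0.125     ]))]
```

View pics/w3z.png

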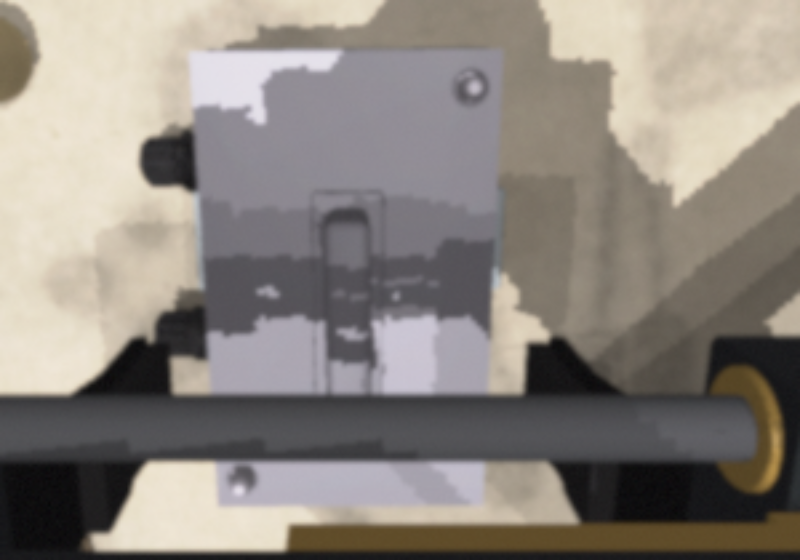

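Wrist and top views agree on the plate position, with the pins' midpoint at about (0.540, 0.1696). I'll descend to nominal grasp height and close, then check the opening.

Request:
arm_command([
  [87,0,1,12,-0.002,0,0],
  [87,0,0,12,-0.002,0,0],
  [87,0,0,12,0,0,0],
  [87,0,0,0,0,0,0],
  [87,0,0,0,0,0,0],
])

```text
time_s: 4.6
tcp_pos: [0.5395, 0.1696, 0.1129]
ee_rot: [[-0.131, -0.991, -0.002], [-0.991, 0.131, -0.001], [0.001, 0.002, -1.0]]
wrist_force: [0.1, 0.7, -0.1]
gripper_width: 0.998
gripper_force: 0.0
```

Request:
arm_command([
  [0,0,0,0,0,0,0],
  [0,0,0,0,0,0,0],
  [0,0,0,0,0,0,0],
  [0,0,0,0,0,0,0],
  [0,0,0,0,0,0,0],
  [0,0,0,0,0,0,0],
])

```text
time_s: 5.2
tcp_pos: [0.5397, 0.1698, 0.1138]
ee_rot: [[-0.132, -0.991, -0.001], [-0.991, 0.132, 0.0], [-0.0, 0.001, -1.0]]
wrist_force: [-0.2, -0.1, 0.0]
gripper_width: 0.539
gripper_force: 0.0
```

```bash
python3 - <<'E'
from h import *
plan([.540,.169,.115],172.5,3,0)
s=sense();print(s['gripper_width'],s['gripper_force'],s['wrist_force'])
a=save('scene','s4.png')[90:210,100:250]
cv2.imwrite('pics/s4z.png',cv2.resize(a,(600,480),interpolation=2)[:,:,::-1])
E
```

```text
err [ 0.3 -0.8  1.2] rv [ 0.001  0.    -0.001] joints [ 33.8  20.7 -14.8  -0.  -54.5 -41.4] 5.2
[[0, 0.3, -0.1, -0.4, 0.0003, 0.0, -0.0004], [0, 0.3, -0.1, -0.4, 0.0003, 0.0, -0.0004], [0, 0.3, -0.1, -0.4, 0.0003, 0.0, -0.0004]]
0.5393109262937994 0.0 [-0.16539387 -0.07044876  0.01546427]
```

View pics/s4z.png

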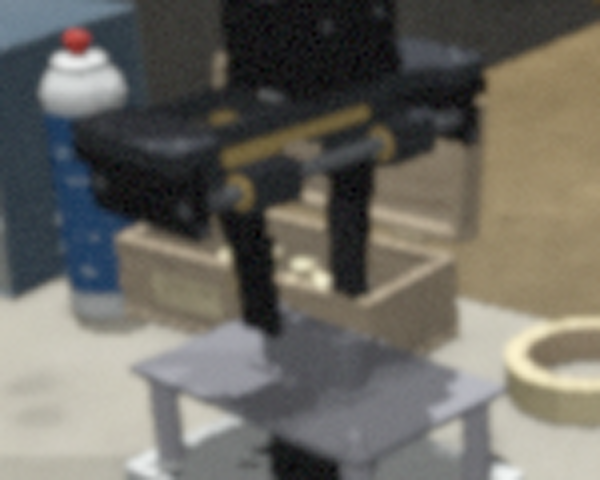

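Request:
arm_command([
  [0,0,0,0,0,0,0],
  [0,0,0,0,0,0,0],
  [0,0,0,0,0,0,0],
  [0,0,0,0,0,0,0],
  [0,0,0,0,0,0,0],
  [0,0,0,0,0,0,0],
  [0,0,0,0,0,0,0],
])

```text
time_s: 5.95
tcp_pos: [0.5397, 0.1698, 0.1136]
ee_rot: [[-0.132, -0.991, -0.001], [-0.991, 0.132, 0.0], [-0.0, 0.001, -1.0]]
wrist_force: [-0.4, 0.6, -0.1]
gripper_width: 0.009
gripper_force: 0.0
```

The fingers closed to zero in the air above the rib, so the tips really do stand some 30 mm or more behind the stated place. I'll measure the real offset from the two earlier pictures.

```bash
python3 - <<'E'
from h import *
from scipy.optimize import brentq
m=camera_model('scene')
def row(X):
    v=np.array(m['R'])@X+m['t'];return np.round([m['fy']*v[1]/v[2]+m['cy'],m['fx']*v[0]/v[2]+m['cx']],1)
for P,obs in [((.5365,.1671,.1973),[(131.7,151.7),(120,192.7)]),((.5413,.1694,.151),[(157.2,155.6),(142.5,193.8)])]:
  P=np.array(P)
  for sgn,o in zip((-1,1),obs):
    b=P+sgn*np.array([.991,-.132,0])*.049
    z=brentq(lambda z:row(np.array([b[0],b[1],z]))[0]-o[0],0,.4,xtol=1e-4)
    print(o,'tip z',z,'tcp-tip',P[2]-z,'col',row(np.array([b[0],b[1],z])))
a=save('scene','s5.png');w=save('wrist','w5.png')
A=cv2.resize(a[110:200,140:220],(480,540),interpolation=cv2.INTER_CUBIC)
W=cv2.resize(w[180:300,200:300],(320,540),interpolation=cv2.INTER_CUBIC)
cv2.imwrite('pics/s5z.png',np.hstack([A,W])[:,:,::-1])
E
```

```text
(131.7, 151.7) tip z 0.22461868266273868 tcp-tip -0.02731868266273868 col [131.7 151.9]
(120, 192.7) tip z 0.22156207813309117 tcp-tip -0.02426207813309117 col [120.  192.2]
(157.2, 155.6) tip z 0.1737401494866602 tcp-tip -0.0227401494866602 col [157.2 155.7]
(142.5, 193.8) tip z 0.17365494220133576 tcp-tip -0.022654942201335765 col [142.5 194.4]
```

View pics/s5z.png

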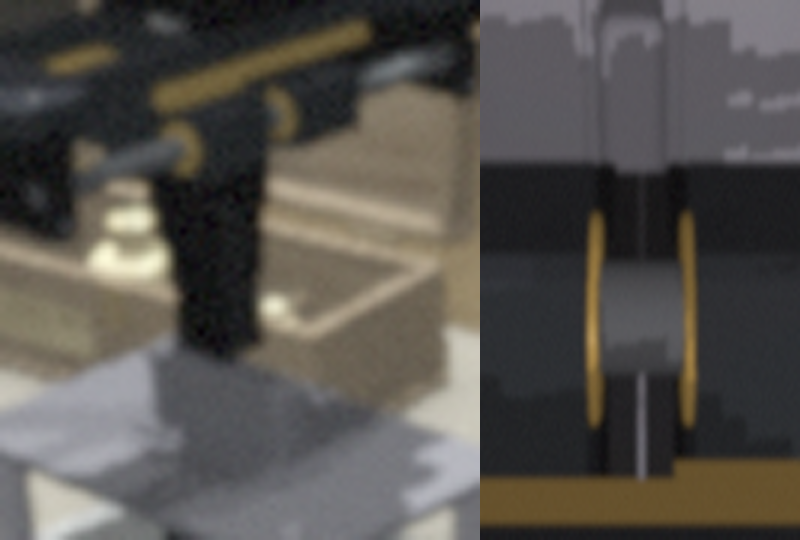

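In the scene crop the closed tips are at about (218,350), just above the rib top. In the wrist crop the closing line (640) lies over the rib (633). The tips are therefore about 24 mm above the TCP instead of 8 mm ahead, a tool offset of about 32 mm, which I'll use from here on. I'll open and descend until the tips are at about 0.107.

Request:
arm_command([
  [55,0,0,0,0,0,0],
  [55,0,0,0,0,0,0],
  [55,0,0,0,0,0,0],
  [55,0,0,0,0,0,0],
  [55,0,0,0,0,0,0],
  [55,0,0,0,0,0,0],
  [55,0,0,0,0,0,0],
])

```text
time_s: 6.75
tcp_pos: [0.5396, 0.1698, 0.1137]
ee_rot: [[-0.132, -0.991, -0.001], [-0.991, 0.132, 0.0], [0.0, 0.001, -1.0]]
wrist_force: [0.6, 0.1, 0.5]
gripper_width: 0.556
gripper_force: 0.0
```

Request:
arm_command([
  [55,0,0,8,0,0,0],
  [55,0,0,8,0,0,0],
  [55,0,0,8,0,0,0],
  [55,0,0,5,0,0,0],
  [55,0,0,0,0,0,0],
])

```text
time_s: 7.25
tcp_pos: [0.539, 0.1694, 0.0833]
ee_rot: [[-0.132, -0.991, -0.003], [-0.991, 0.132, -0.001], [0.002, 0.003, -1.0]]
wrist_force: [-1.0, -0.2, 0.1]
gripper_width: 0.635
gripper_force: 0.0
```

Request:
arm_command([
  [0,0,0,0,0,0,0],
  [0,0,0,0,0,0,0],
  [0,0,0,0,0,0,0],
  [0,0,0,0,0,0,0],
  [0,0,0,0,0,0,0],
  [0,0,0,0,0,0,0],
  [0,0,0,0,0,0,0],
  [0,0,0,0,0,0,0],
])

```text
time_s: 8.05
tcp_pos: [0.5404, 0.17, 0.0849]
ee_rot: [[-0.131, -0.991, 0.001], [-0.991, 0.131, 0.0], [-0.001, -0.0, -1.0]]
wrist_force: [2.4, -0.0, -0.4]
gripper_width: 0.159
gripper_force: 30.0
```

Gripped at 13.8 mm, which matches the rib. Now I'll lift straight up.

Request:
arm_command([
  [0,0,0,-10,0,0,0],
  [0,0,0,-15,0,0,0],
  [0,0,0,-20,0,0,0],
  [0,0,0,-20,0,0,0],
  [0,0,0,-10,0,0,0],
  [0,0,0,0,0,0,0],
])

```text
time_s: 8.65
tcp_pos: [0.5399, 0.1701, 0.1607]
ee_rot: [[-0.132, -0.991, 0.001], [-0.991, 0.132, 0.002], [-0.002, -0.0, -1.0]]
wrist_force: [-0.4, 0.0, -1.9]
gripper_width: 0.161
gripper_force: 30.0
```

```bash
python3 - <<'E'
from h import *
s=sense();print(s['gripper_width'],s['gripper_force'],s['wrist_force'],s['moment'])
plan([.499,-.206,.16],183.7-0,13,0)
a=save('scene','s6.png');save('wrist','w6.png')
print(find_in('cover','scene')[:1],find_in('cover_grip','scene')[:1])
E
```

```text
0.1614460705536355 29.97800447512418 [-0.408991    0.00759979 -1.86374137] [ 0.01733125  0.07471956 -0.05305765]
err [ -40.9 -376.1   -0.7] rv [-0.     0.002 -0.197] joints [ 33.9  18.  -11.3  -0.1 -60.6 -41.4] 8.65
[[0, 29.1, -0.7, 0.0, -0.0, 0.0001, -0.0151], [0, 29.1, -0.3, 0.0, -0.0, 0.0001, -0.0151], [0, 29.1, 0.2, 0.0, -0.0, 0.0001, -0.0151], [0, 29.1, 0.6, 0.0, -0.0, 0.0001, -0.0151], [0, 29.1, 1.1, 0.0, -0.0, 0.0001, -0.0151], [0, 29.1, 1.5, 0.0, -0.0, 0.0001, -0.0151], [0, 29.0, 1.9, 0.0, -0.0, 0.0001, -0.0151], [0, 29.0, 2.4, 0.0, -0.0, 0.0001, -0.0151]]
[[0, 29.0, 2.8, 0.0, -0.0, 0.0001, -0.0151], [0, 28.9, 3.3, 0.0, -0.0, 0.0001, -0.0151], [0, 28.9, 3.7, 0.0, -0.0, 0.0001, -0.0151], [0, 28.8, 4.1, 0.0, -0.0, 0.0001, -0.0151], [0, 28.7, 4.6, 0.1, -0.0, 0.0001, -0.0151]]
[{'location': [149.5, 181.0], 'p': 0.63}] [{'location': [149.5, 177.3], 'p': 0.93}]
```

The plate is up: its weight reads 1.9 N and it has risen in the picture. Now over to the mat.

Request:
arm_command([
  [0,15,0,0,0,0,-0.015],
  [0,29,0,0,0,0,-0.015],
  [0,29,0,0,0,0,-0.015],
  [0,29,1,0,0,0,-0.015],
  [0,29,1,0,0,0,-0.015],
  [0,29,1.5,0,0,0,-0.015],
  [0,29,2,0,0,0,-0.015],
  [0,29,2.5,0,0,0,-0.015],
])

```text
time_s: 9.65
tcp_pos: [0.5142, -0.0483, 0.1586]
ee_rot: [[-0.011, -1.0, -0.003], [-1.0, 0.011, -0.0], [0.0, 0.003, -1.0]]
wrist_force: [0.1, 0.4, -2.3]
gripper_width: 0.157
gripper_force: 30.0
```

Request:
arm_command([
  [0,29,3,0,0,0,-0.015],
  [0,29,3,0,0,0,-0.015],
  [0,29,4,0,0,0,-0.015],
  [0,29,4,0,0,0,-0.015],
  [0,29,4.5,0,0,0,-0.015],
  [0,15,0,0,0,0,0],
  [0,0,0,0,0,0,0],
  [0,0,0,0,0,0,0],
])

```text
time_s: 10.45
tcp_pos: [0.5, -0.2071, 0.1589]
ee_rot: [[0.062, -0.998, -0.002], [-0.998, -0.062, 0.001], [-0.001, 0.002, -1.0]]
wrist_force: [-1.6, 0.5, -2.2]
gripper_width: 0.159
gripper_force: 30.0
```

```bash
python3 - <<'E'
from h import *
plan([.499,-.206,.02],183.7,8,0)
save('wrist','w7.png')
for n in ['mat','cover']: print([(n,x['p'],x['location'],onz('wrist',x['location'],.003 if n=='mat' else .18)) for x in find_in(n,'wrist')[:1]])
E
```

```text
err [  -1.     1.1 -138.9] rv [ 0.002  0.001 -0.002] joints [ -5.3  15.9 -14.7  -0.  -59.6   8.9] 10.45
[[0, -0.1, 0.1, 17.4, 0.0003, 0.0001, -0.0003], [0, -0.1, 0.1, 17.4, 0.0003, 0.0001, -0.0003], [0, -0.1, 0.1, 17.4, 0.0003, 0.0001, -0.0003], [0, -0.1, 0.1, 17.4, 0.0003, 0.0001, -0.0003], [0, -0.1, 0.1, 17.4, 0.0003, 0.0001, -0.0003], [0, -0.1, 0.1, 17.4, 0.0003, 0.0001, -0.0003], [0, -0.1, 0.1, 17.4, 0.0003, 0.0001, -0.0003], [0, -0.1, 0.1, 17.4, 0.0003, 0.0001, -0.0003]]
[('mat', 0.67, [100.8, 290.1], array([ 0.45758526, -0.30415802,  0.003     ]))]
[('cover', 0.67, [160.4, 250.3], array([ 0.50370396, -0.25166677,  0.18      ]))]
```

Over the mat. The underside is 13 mm above the TCP, so contact is expected at TCP z of about −0.010.

Request:
arm_command([
  [0,0,0,20,0,0,0],
  [0,0,0,30,0,0,0],
  [0,0,0,30,0,0,0],
  [0,0,0,30,0,0,0],
  [0,0,0,25,0,0,0],
  [0,0,0,15,0,0,0],
  [0,0,0,8,0,0,0],
  [0,0,0,0,0,0,0],
])

```text
time_s: 11.4
tcp_pos: [0.4997, -0.2067, 0.0009]
ee_rot: [[0.064, -0.998, -0.003], [-0.998, -0.064, 0.0], [-0.001, 0.003, -1.0]]
wrist_force: [0.1, 0.2, -1.9]
gripper_width: 0.158
gripper_force: 30.0
```

Request:
arm_command([
  [0,0,0,4,0,0,0],
  [0,0,0,3,0,0,0],
  [0,0,0,0,0,0,0],
])

```text
time_s: 11.7
tcp_pos: [0.5002, -0.2073, -0.005]
ee_rot: [[0.063, -0.998, -0.0], [-0.998, -0.063, 0.0], [-0.0, 0.0, -1.0]]
wrist_force: [0.1, -0.1, -1.7]
gripper_width: 0.158
gripper_force: 30.0
```

Request:
arm_command([
  [0,0,0,2,0,0,0],
  [0,0,0,2,0,0,0],
  [0,0,0,0,0,0,0],
])

```text
time_s: 12.0
tcp_pos: [0.4998, -0.2074, -0.0095]
ee_rot: [[0.063, -0.998, -0.001], [-0.998, -0.063, 0.0], [-0.0, 0.001, -1.0]]
wrist_force: [-0.4, 0.3, -1.8]
gripper_width: 0.158
gripper_force: 30.0
```

Request:
arm_command([
  [0,0,0,1,0,0,0],
  [0,0,0,0,0,0,0],
])

```text
time_s: 12.2
tcp_pos: [0.5002, -0.2074, -0.0102]
ee_rot: [[0.063, -0.998, -0.001], [-0.998, -0.063, 0.0], [-0.0, 0.001, -1.0]]
wrist_force: [-0.2, 0.5, -1.2]
gripper_width: 0.161
gripper_force: 30.0
```

Contact is starting, since the load has dropped to 1.2 N. One more millimetre, then release.

Request:
arm_command([
  [0,0,0,1,0,0,0],
  [0,0,0,0,0,0,0],
])

```text
time_s: 12.4
tcp_pos: [0.5002, -0.2074, -0.0102]
ee_rot: [[0.063, -0.998, -0.001], [-0.998, -0.063, -0.0], [0.0, 0.001, -1.0]]
wrist_force: [-2.5, -0.0, 7.4]
gripper_width: 0.161
gripper_force: 30.0
```

Request:
arm_command([
  [60,0,0,0,0,0,0],
  [60,0,0,0,0,0,0],
  [60,0,0,0,0,0,0],
  [60,0,0,0,0,0,0],
  [60,0,0,0,0,0,0],
  [60,0,0,0,0,0,0],
])

```text
time_s: 13.0
tcp_pos: [0.5, -0.2074, -0.0115]
ee_rot: [[0.063, -0.998, -0.001], [-0.998, -0.063, 0.0], [-0.0, 0.001, -1.0]]
wrist_force: [-0.3, -0.1, -0.8]
gripper_width: 0.614
gripper_force: 0.0
```

Request:
arm_command([
  [60,0,0,-15,0,0,0],
  [60,0,0,-25,0,0,0],
  [60,0,0,-40,0,0,0],
  [60,0,0,-40,0,0,0],
  [60,0,0,-30,0,0,0],
])

```text
time_s: 13.5
tcp_pos: [0.5009, -0.2076, 0.1413]
ee_rot: [[0.063, -0.998, 0.002], [-0.998, -0.063, -0.001], [0.001, -0.002, -1.0]]
wrist_force: [1.3, -0.7, 0.5]
gripper_width: 0.693
gripper_force: 0.0
```

```bash
python3 - <<'E'
from h import *
plan([.540,.1696,.15],206.5,14,87)
save('scene','s8.png');save('top','t8.png')
r=[find_in('cover_grip',c)[0] for c in ['scene','top']];print(r,onz('scene',r[0]['location'],.025),onz('top',r[1]['location'],.025))
for c in ['scene','top']: print([(x['p'],x['location'],onz(c,x['location'],.076)) for x in find_in('dial_grip',c)[:2]])
E
```

```text
err [ 39.1 377.2   8.7] rv [-0.002 -0.001 -0.399] joints [ -5.4  16.8 -16.2   0.  -56.9   9. ] 13.5
[[87, -26.7, -4.5, -0.6, -0.0001, -0.0001, -0.0285], [87, -26.6, -5.3, -0.6, -0.0001, -0.0001, -0.0285], [87, -26.4, -6.0, -0.6, -0.0001, -0.0001, -0.0285], [87, -26.2, -6.8, -0.6, -0.0001, -0.0001, -0.0285], [87, -26.0, -7.5, -0.6, -0.0001, -0.0001, -0.0285], [87, -25.8, -8.2, -0.6, -0.0001, -0.0001, -0.0285], [87, -25.6, -9.0, -0.6, -0.0001, -0.0001, -0.0285], [87, -25.3, -9.7, -0.6, -0.0001, -0.0001, -0.0285]]
[[87, -25.0, -10.4, -0.6, -0.0001, -0.0001, -0.0285], [87, -24.7, -11.1, -0.6, -0.0001, -0.0001, -0.0285], [87, -24.4, -11.8, -0.6, -0.0001, -0.0001, -0.0285], [87, -24.0, -12.5, -0.6, -0.0001, -0.0001, -0.0285], [87, -23.7, -13.2, -0.6, -0.0001, -0.0001, -0.0285], [87, -23.3, -13.9, -0.6, -0.0001, -0.0001, -0.0285]]
[{'location': [304.2, 348.8], 'p': 0.7}, {'location': [229.2, 339.9], 'p': 0.69}] [ 0.4683752  -0.22135781  0.025     ] [ 0.49450765 -0.20212939  0.025     ]
[(0.73, [198.9, 175.7], array([0.5244816 , 0.16545712, 0.076     ]))]
[(0.71, [205.8, 181.6], array([0.53593036, 0.17332552, 0.076     ]))]
```

```bash
python3 - <<'E'
import cv2,numpy as np
a=cv2.imread('pics/t8.png');b=cv2.imread('pics/s8.png')
A=cv2.resize(a[160:260,140:240],(560,560),interpolation=2)
B=cv2.resize(a[170:290,280:400],(240,280));C=cv2.resize(b[240:360,260:420],(240,280))
cv2.imwrite('pics/fin.png',np.hstack([A,np.vstack([B,C])]))
E
```

```text
(no output)
```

View pics/fin.png

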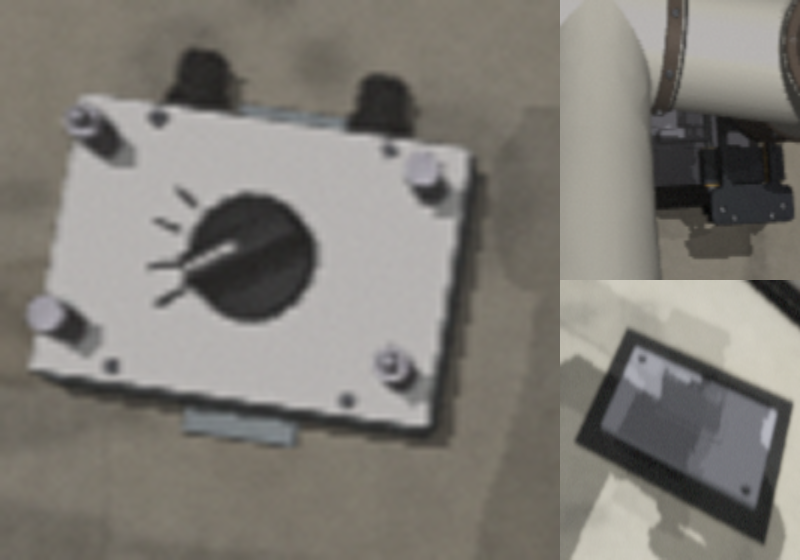

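The dial is clear to see. Its disc centre is at (251,257) in the zoom with the pointer toward the lower left, about 27°. The plate lies well inside the mat.

```bash
python3 - <<'E'
from h import *
f=lambda u,v:(160+v/5.6,140+u/5.6)
print(onz('top',f(251,257),.057))
p=onz('top',f(85,118),.11);q=onz('top',f(390,362),.11);d=p-q
print((p+q)/2,np.linalg.norm(d),np.degrees(np.arctan2(d[1],d[0])-np.arctan2(140,80)))
a,b=onz('top',f(183,272),.06),onz('top',f(240,243),.09);print(a,b)
a,b=[onz('top',f(*x),.05) for x in [(160,304),(251,257)]];e=a-b;print('rest mark heading',np.degrees(np.arctan2(-e[0],e[1])))
E
```

```text
[0.5385729  0.16877833 0.057     ]
[0.5381733  0.16699863 0.11      ] 0.15828226880449278 -7.386203464197945
[0.5312128  0.19637031 0.06      ] [0.53953006 0.16852462 0.09      ]
rest mark heading 29.15886831764246
```

Request:
arm_command([
  [70,-26.7,-4.5,0,0,0,-0.0285],
  [70,-26.6,-5.3,0,0,0,-0.0285],
  [70,-26.4,-6,0,0,0,-0.0285],
  [70,-26.2,-6.8,0,0,0,-0.0285],
  [70,-26,-7.5,0,0,0,-0.0285],
  [70,-25.8,-8.2,0,0,0,-0.0285],
  [70,-25.6,-9,0,0,0,-0.0285],
  [70,-25.3,-9.7,0,0,0,-0.0285],
])

```text
time_s: 14.6
tcp_pos: [0.5217, 0.009, 0.1369]
ee_rot: [[0.288, -0.958, -0.004], [-0.958, -0.288, -0.001], [-0.0, 0.004, -1.0]]
wrist_force: [0.3, -0.1, -0.6]
gripper_width: 0.804
gripper_force: 0.0
```

Request:
arm_command([
  [70,-25,-10.4,0,0,0,-0.0285],
  [70,-24.7,-11.1,0,0,0,-0.0285],
  [70,-24.4,-11.8,0,0,0,-0.0285],
  [70,-24,-12.5,0,0,0,-0.0285],
  [70,-23.7,-13.2,0,0,0,-0.0285],
  [70,-23.3,-13.9,0,0,0,-0.0285],
  [70,0,0,0,0,0,0],
  [70,0,0,0,0,0,0],
])

```text
time_s: 15.4
tcp_pos: [0.5385, 0.1698, 0.1369]
ee_rot: [[0.446, -0.895, -0.004], [-0.895, -0.446, -0.002], [-0.0, 0.004, -1.0]]
wrist_force: [-0.0, -0.4, 0.0]
gripper_width: 0.802
gripper_force: 0.0
```

```bash
python3 - <<'E'
from h import *
plan([.540,.1698,.040],207,4,70)
E
```

```text
err [  1.5  -0.  -96.9] rv [ 0.004  0.    -0.009] joints [ 33.9  19.3 -13.1  -0.1 -57.8  -7.4] 15.4
[[70, 0.2, -0.4, 24.2, 0.0011, 0.0001, -0.0022], [70, 0.2, -0.4, 24.2, 0.0011, 0.0001, -0.0022], [70, 0.2, -0.4, 24.2, 0.0011, 0.0001, -0.0022], [70, 0.2, -0.4, 24.2, 0.0011, 0.0001, -0.0022]]
```

Request:
arm_command([
  [70,0,0,15,0.002,0,0],
  [70,0,0,20,0.002,0,0],
  [70,0,0,20,0,0,0],
  [70,0,0,15,0,0,0],
  [70,0,0,12,0,0,0],
  [70,0,0,6,0,0,0],
  [70,0,0,6,0,0,0],
  [70,0,0,0,0,0,0],
])

```text
time_s: 16.2
tcp_pos: [0.5394, 0.1696, 0.0442]
ee_rot: [[0.445, -0.895, 0.002], [-0.895, -0.445, 0.001], [-0.0, -0.002, -1.0]]
wrist_force: [0.2, -0.0, -0.6]
gripper_width: 0.799
gripper_force: 0.0
```

Request:
arm_command([
  [0,0,0,0,0,0,0],
  [0,0,0,0,0,0,0],
  [0,0,0,0,0,0,0],
  [0,0,0,0,0,0,0],
  [0,0,0,0,0,0,0],
  [0,0,0,0,0,0,0],
  [0,0,0,0,0,0,0],
  [0,0,0,0,0,0,0],
])

```text
time_s: 17.0
tcp_pos: [0.5412, 0.171, 0.045]
ee_rot: [[0.446, -0.895, 0.006], [-0.895, -0.446, 0.004], [-0.001, -0.008, -1.0]]
wrist_force: [6.9, 2.5, -4.3]
gripper_width: 0.162
gripper_force: 6.7
```

Request:
arm_command([
  [0,0,0,0,0,0,0],
  [0,0,0,0,0,0,0],
  [0,0,0,0,0,0,0],
])

```text
time_s: 17.3
tcp_pos: [0.5412, 0.1709, 0.0449]
ee_rot: [[0.446, -0.895, 0.006], [-0.895, -0.446, 0.003], [-0.001, -0.007, -1.0]]
wrist_force: [5.5, 2.0, -3.4]
gripper_width: 0.155
gripper_force: 29.9
```

The fingers are on the bar. The grip pulled about 2 mm along tool −y, so I'll shift the command by that much and then turn clockwise.

Request:
arm_command([
  [0,0,-2,0,0,0,0.05],
  [0,0,0,0,0,0,0.1],
  [0,0,0,0,0,0,0.1],
  [0,0,0,0,0,0,0.1],
  [0,0,0,0,0,0,0.05],
  [0,0,0,0,0,0,0],
])

```text
time_s: 17.9
tcp_pos: [0.5415, 0.171, 0.0449]
ee_rot: [[0.063, -0.998, 0.003], [-0.998, -0.063, 0.002], [-0.002, -0.003, -1.0]]
wrist_force: [1.7, 1.2, -0.1]
gripper_width: 0.156
gripper_force: 30.0
```

```bash
python3 - <<'E'
from h import *
s=sense();R=np.array(s['ee_rot']);print(s['tcp_pos'],s['wrist_force'],s['moment'],R.T@s['wrist_force'],s['gripper_width'],np.degrees(np.arctan2(R[1,1],R[0,1])))
E
```

```text
[0.54153739 0.17097518 0.0449015 ] [ 1.69974023  1.24321235 -0.13223325] [ 0.2616281  -0.39185512  0.11432009] [-1.13429689 -1.77371887  0.13953977] 0.15559939422065916 -176.41642118384016
```

Request:
arm_command([
  [0,0,0,0,0,0,0.1],
  [0,0,0,0,0,0,0.1],
  [0,0,0,0,0,0,0.1],
  [0,0,0,0,0,0,0.1],
  [0,0,0,0,0,0,0.1],
  [0,0,0,0,0,0,0.1],
  [0,0,0,0,0,0,0.1],
  [0,0,0,0,0,0,0],
])

```text
time_s: 18.7
tcp_pos: [0.5421, 0.1709, 0.0449]
ee_rot: [[-0.594, -0.804, 0.004], [-0.804, 0.594, 0.002], [-0.004, -0.002, -1.0]]
wrist_force: [3.4, -0.6, -1.1]
gripper_width: 0.157
gripper_force: 30.0
```

```bash
cat > q.py <<'E'
from h import *
s=sense();R=np.array(s['ee_rot']);print(s['time_s'],s['tcp_pos'],s['moment'],R.T@s['wrist_force'],s['gripper_width'],s['gripper_force'],np.degrees(np.arctan2(R[1,1],R[0,1])))
E
python3 q.py
```

```text
18.7 [0.5420914  0.1708864  0.04491435] [-0.15162087 -1.12559263  0.208623  ] [-1.55517258 -3.09074884  1.09018729] 0.15654977023041008 29.953672885894775 143.54426986669742
```

Request:
arm_command([
  [0,0,0,0,0,0,0.06],
  [0,0,0,0,0,0,0.05],
  [0,0,0,0,0,0,0],
  [0,0,0,0,0,0,0],
  [0,0,0,0,0,0,0],
  [0,0,0,0,0,0,0],
])

```text
time_s: 19.3
tcp_pos: [0.5421, 0.1708, 0.0449]
ee_rot: [[-0.678, -0.735, 0.004], [-0.735, 0.678, 0.002], [-0.004, -0.002, -1.0]]
wrist_force: [5.1, -0.9, -0.3]
gripper_width: 0.159
gripper_force: 30.0
```

```bash
python3 q.py; python3 - <<'E'
from h import *
save('scene','s9.png')
for n in ['cover_grip','load_cell','weight','black_tape']: print(n,[(x['p'],np.round(x['location'])) for x in find_in(n,'scene')[:1]])
E
```

```text
19.3 [0.54211885 0.17083519 0.04490517] [-0.38412084 -1.54376079  0.2766773 ] [-2.81984008 -4.33139967  0.3251345 ] 0.15933923174046252 29.967142939567566 137.3422958779878
cover_grip [(0.88, array([302., 350.]))]
load_cell [(0.71, array([206., 290.]))]
weight [(0.78, array([204., 262.]))]
black_tape [(0.75, array([273., 225.]))]
```

The bar now stands at about 1.21 rad by both the heading change and the box yaw. The moment of about 0.27 N m fits the third click, and the bystanders are where they were. Handing in.

```bash
python3 -c "
from station import finish_job
print(finish_job())"
```

```text
the job is handed in; nothing more can be done
None
```

I handed the job in at about 19 s: the guard plate is flat on the mat, grip up, and the gripper is still holding the dial at its third click (about 1.21 rad, 30 N grip). The load cell, weight and tape did not visibly move, and the judge's verdict was not shown.

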